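Cock and fire the spring marking press at a jeweller's bench

ROBOT

A 6-joint arm with a two-finger parallel gripper is mounted at the origin on the work surface. World frame = base frame: x ahead of the robot, y to its left, z up, the work surface at z = 0. Lengths are in m, angles in rad, forces in N, time in s.
With the tool pointing down it reaches from about 0.325 to 0.775 m from the base axis. Payload 9.3 kg.
Tool frame: the origin (TCP) lies midway between the tips of the shut fingers; the grasp point (between the pads) lies 19 mm behind it; z points along the fingers, y is the line along which they close (so a half turn about z gives the same grasp; the last joint's range is limited). The gripper opens to 85 mm and grips with 20 to 120 N. Pads are 22 mm wide; open, the fingers measure 114 mm over their backs; the gripper's body (76 mm by 85 mm) begins 54 mm behind the grasp point. The pads swing forward as they close: fully open they stand 13 mm farther back than shut.
Start: joints at [1.041, 0.259, 0.021, 1.334, 0, 1.418], TCP at [0.202, 0.511, 0.231] pointing down, gripper open.
Joint ranges: [-3.04, 3.04], [-0.91, 1.82], [-1.04, 1.36], [-1.92, 1.95], [-1.52, 1.45], [-3.14, 3.14]. Speed limits (rad/s): [2.22, 2.22, 2.79, 3.14, 3.14, 3.14].

INTERFACE

Orientations are given as a unit quaternion [w, x, y, z].
In Python, from cell import sensors, viewer, ctrl gives the robot as it stands.
- The arm moves only by the shell command python3 -m inch 'ROWS' [OPENING] [FORCE]. ROWS is JSON, a list that holds one entry, the list of rows, each a list of 4 numbers: the shift along the tool's x, y, z in m, then the turn about the tool's z in rad. A call has 1 to 10 rows; each row is the pose to reach, as a shift and turn from the pose commanded when the call began, along the tool's axes at that moment; what a row does not reach only later rows make up. A row lasts 1/12 s, in which the tool goes at most 41.7 mm and 7.16 degrees, less where a joint would pass 70% of its speed; a pose out of reach is approached as far as the arm can. A call with a gripper value outside its range is refused whole. OPENING is the finger opening in m, from 0 to 0.0854, set as the call begins (- or left out, the last holds). The fingers move at their own pace and stop on an object; FORCE is the grip in N (left out, the last holds). Time passes only in rows, so rows that repeat a pose let the fingers close. It gives the time, the measured TCP pose, the force, the opening and the grip force at its end, in the units of the state.
- sensors.read_state(): the state, without advancing time (a new reading comes with each control period).
- viewer.read_camera(name): name is "scene" or "side" or "wrist"; returns (picture, depth): 420x560x3 uint8, blue, green, red; 420x560 float32, m along the optical axis (not along the pixel's ray), 0 where there is no reading.
- viewer.camera_model(name): a dict with "fx", "fy", "cx", "cy" (pixels), "k1" (the pictures are not rectified: a ray, as slopes to the right and down, at radius r is drawn at 1 + k1 r^2 times it, then the intrinsics apply), "R" (3x3) and "t" (3): a world point X has camera coordinates R X + t. Camera axes: x right, y down, z forward; pixel columns grow to the right and rows downward; lengths in m; the calibration is good to about 2 mm. A picture is of the moment at which its call begins: read the wrist's pose just before it. camera_model takes no time and is no camera call; for the wrist camera it gives the pose at the moment of the call.
- ctrl.close_job(): hands the job in; it is judged then, once.
The state is a dict: "t": time; "q": joint angles; "joint_vel": joint speeds; "effort": joint torques, N m; "eef_pos": TCP position; "orientation": TCP orientation; "force": force on the tool from outside, world axes, zero at the start; "torque": the same for the moment, N m; "finger_gap": finger opening in m; "gripper_force": force on a finger pad.
Only numpy, scipy, OpenCV 4.12 (cv2) and the standard library are available. Lean on these libraries where they do the work, as an engineer would, in place of code of your own. Each camera call takes 0.05 s, during which the arm holds its last target. There are 200 camera calls.

TASK

Mark the silver tag in the bench marking press with one full blow: draw the sprung striker back by its upright post until the sear catches and holds it on its own, let go of it, then press down the round pad of the sear to fire the striker, so that it drives the die fully home against the tag. Take your hand away from the press afterwards, and leave the things lying around it where they are.

Things in the scene. Friction and masses are not known exactly. Their poses are not given: they have to be found in the camera images.
- press: grey iron and steel marking press fixed to the bench; base 100 mm wide (x), y from -205 to +140 mm; origin at its underside, z up. Fires along its +y, is drawn along -y. Along y at x = 0, in mm: sear -193 to -83, striker post 15, die head 55-63, die guide 71-91 (66 high), tag 108, anvil 111-137 (70 high). Only the post (112 high), sear (87) and its cheeks (76) top 70
- striker (a joint): sprung sliding steel bar; m drawn back along -y of the press. 0 at the start, resting on the undriven die; the sear catches it at 0.045 (draw to 0.046-0.049); hard stop 0.050; -0.008 once the die is home. Spring pulls forward 6 N at 0, 20 N at 0.045, plus up to 7 N while lifting the sear. Let go before it is caught, it flies forward and spoils the blow. Fires at about 1.6 m/s
- post (a point): top centre of the striker's upright cocking post, a plain steel pin 16 mm in diameter, free from 58 mm to 112 mm (this point) above the bench; moves with the striker. Pushing it from its die side (+y of the press) towards -y draws the striker; from 72 mm height up the space on its die side is free
- sear (a joint): rocking steel arm on top of the press behind the striker, 112 mm long along y, 16 mm wide, pivot at y = -138 mm, height 64 mm; rad, 0 at rest (nose down), positive as the pad goes down and the nose rises, stop at 0.25; sprung back to 0. Rises to about 0.18 while the striker's tooth passes under its nose, then drops back to 0 as the striker is caught
- pad (a point): top centre of the round pad (28 mm in diameter, 6 mm thick) on the sear's rear end, 87 mm above the bench at rest, at x = 0, y = -188 mm of the press. Pressed straight down 5 to 10 mm (some 4 to 7 N) it releases the caught striker; its stop is 12 mm down; it rises again by itself
- die (a joint): marking die in the guide block; value in m, 0 as it starts, 0.008 when driven fully home against the tag. Held by tight friction (32 N): it stays where a blow leaves it; a full blow of the striker drives it home
- die_head (a point): top of the rim of the die's round head (24 mm in diameter, 8 mm thick along y), 57 mm above the bench; moves 8 mm towards +y of the press as the die is driven
- bobbin: loose brass bobbin standing on the bench, 48 mm in diameter, 34 mm high, origin at its underside; a bystander
- tin: loose small amber glass jar, 44 mm in diameter, 50 mm high, origin at its underside; a bystander
- hammer: loose hammer lying on the bench, 220 mm long along its x, handle towards -x; a bystander
- dapping_block: loose 50 mm steel cube with a round dish in its top, origin at its underside; a bystander

How it is judged:
On the way, in this order (a step that is already met when the one before it is completed fails the run):
1. the striker is drawn back and held by the sear alone, the robot not touching it or the sear, and the die not yet moved (value of joint striker above 0.042 m and value of joint sear below 0.06 rad and value of joint die below 0.0015 m and contact force between each of the arm, the fingers and striker below 0.3 N and contact force between the fingers and sear below 0.3 N), for 0.2 s.
2. the sear is tripped, and the striker has flown forward and driven the die home (value of joint striker below -0.004 m and value of joint die above 0.0065 m), for 0.1 s.
At the end, for the whole second after the job is handed in: the die is driven home (at least 6.5 of its 8 mm), the striker rests forward against it (joint below -4 mm), and the sear is back at rest (below 0.05 rad) (all of step 2 and value of joint sear below 0.05 rad); the robot touches nothing.
It fails at once if a bystander is moved by more than 25 mm (distance of any of bobbin, tin, hammer, dapping_block from where it was at the start of the episode above 0.025 m).
It also fails if it takes over 45 s, if anything falls off the work surface, if the arm or the gripper's body presses on something with over 40 N, if the wrist force passes 120 N, or if a joint passes its speed limit or range.

## Working session

There is one attempt and no reset: what is moved stays moved. The work goes in short steps, Python scripts to look and compute and a shell command to move; the robot and the scene stay as the last step left them, time stands still between calls to the robot, and variables do not carry over. Pictures are saved under pics/ and viewed, at most 10 in all, crops included, and the job is handed in when it is done.

```bash
mkdir -p pics
cat > h.py <<'E'
import numpy as np, cv2
from cell import sensors, viewer, ctrl
def ray(m,u,v):
    K=np.array([[m["fx"],0,m["cx"]],[0,m["fy"],m["cy"]],[0,0,1.]])
    x,y=cv2.undistortPoints(np.array([[[u,v]]],float),K,np.array([m["k1"],0,0,0,0.]))[0,0]
    R=np.array(m["R"]);t=np.array(m["t"])
    return -R.T@t, R.T@np.array([x,y,1.])
def onz(m,u,v,z):
    o,d=ray(m,u,v); return o+d*(z-o[2])/d[2]
def cloud(m,D):
    K=np.array([[m["fx"],0,m["cx"]],[0,m["fy"],m["cy"]],[0,0,1.]])
    h,w=D.shape; g=np.stack(np.meshgrid(np.arange(w),np.arange(h)),-1).reshape(-1,1,2).astype(float)
    s=cv2.undistortPoints(g,K,np.array([m["k1"],0,0,0,0.]))[:,0]
    P=np.c_[s,np.ones(len(s))]*D.reshape(-1,1)
    return ((P-np.array(m["t"]))@np.array(m["R"])).reshape(h,w,3)
E
python3 - <<'E'
from h import *
for n in("scene","side"):
    m=viewer.camera_model(n); p,D=viewer.read_camera(n); cv2.imwrite(f"pics/{n}0.png",p); np.savez(f"{n}0.npz",p=p,D=D,**m)
    print(n,ray(m,280,210))
print(sensors.read_state())
E
```

```text
scene (array([1.30239521, 0.57384298, 0.72373067]), array([-0.66543949, -0.45730465, -0.59005719]))
side (array([ 0.03045737, -0.47222278,  0.58854583]), array([ 0.58188979,  0.59542647, -0.55416778]))
{'t': 0.1, 'q': array([1.04140074e+00, 2.59148443e-01, 2.08427616e-02, 1.33369798e+00,
       2.74234867e-05, 1.41822468e+00]), 'joint_vel': array([ 0.00082516, -0.001311  ,  0.00341465,  0.00067821,  0.00067806,
       -0.00029667]), 'effort': array([ 4.57346105e-03, -5.56692731e+01,  3.45072162e+01,  1.16344859e-02,
       -2.01309099e-04,  1.73981141e-05]), 'eef_pos': array([0.20223971, 0.51120334, 0.23072181]), 'orientation': array([-2.14796533e-04,  1.87299180e-01,  9.82302730e-01, -5.64324466e-04]), 'force': array([ 0.14724051, -0.54778635,  0.0555316 ]), 'torque': array([0.01988924, 0.01729271, 0.05202771]), 'gripper_force': 0.0, 'finger_gap': 0.08552999689020688}
```

View pics/scene0.png

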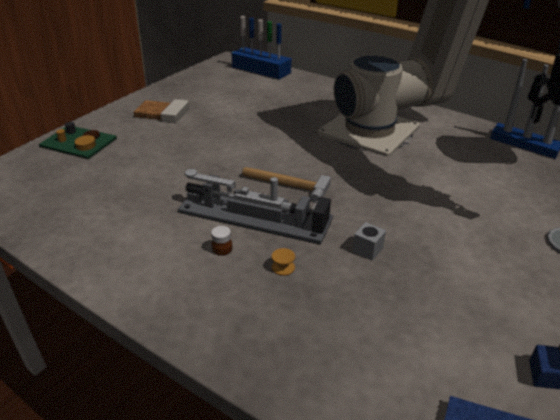

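View pics/side0.png

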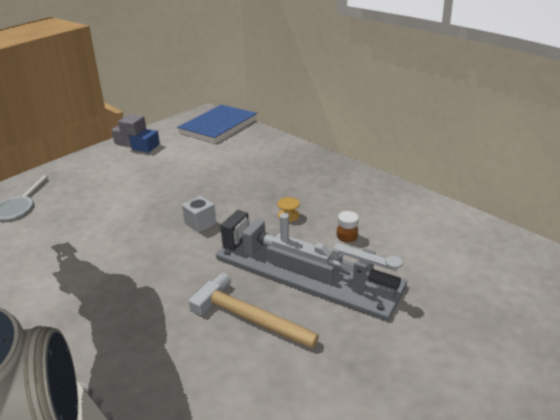

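The scene view shows the post top at about (273,180) and the pad at (191,174). In the side view they are at (285,216) and (394,262). The hammer lies on the press's robot side, with the jar and bobbin on the far side.

Run:
```python
from h import *
pix={"scene":dict(post=(273.5,180),pad=(191,174)),"side":dict(post=(284.5,217),pad=(394,262))}
for n in pix:
    f=np.load(n+"0.npz"); m=f
    C=cloud(m,f["D"])
    a=onz(m,*pix[n]["post"],.112); b=onz(m,*pix[n]["pad"],.087)
    print(n,a,b,"dist",np.linalg.norm((a-b)[:2]),"dir",np.degrees(np.arctan2(*(a-b)[1::-1])))
    for k,(u,v) in pix[n].items(): print(k,"depth pt",C[int(v)+2,int(u)])
    # zoom
    p=f["p"]
    (u,v)=pix[n]["post"]; c=p[int(v)-60:int(v)+90,int(u)-110:int(u)+130]
    cv2.imwrite(f"pics/{n}1.png",cv2.resize(cv2.convertScaleAbs(c,alpha=1.4),None,fx=3.3,fy=3.3,interpolation=cv2.INTER_CUBIC))
```

```text
scene [0.53081886 0.02647246 0.112     ] [ 0.58557365 -0.1648574   0.087     ] dist 0.19901055848697663 dir 105.97006508948124
post depth pt [0.53436357 0.02764696 0.10922417]
pad depth pt [ 0.5902849  -0.16071908  0.0855721 ]
side [0.5206322  0.01866275 0.112     ] [ 0.57485026 -0.17376189  0.087     ] dist 0.19991709103833913 dir 105.73585022918336
post depth pt [0.5185783  0.01793242 0.10917083]
pad depth pt [ 0.56896945 -0.17750407  0.08857787]
```

```bash
python3 -m inch '[[[-0.45,-0.296,0,0.918],[-0.45,-0.296,0,0.918],[-0.45,-0.296,0,0.918],[-0.45,-0.296,0,0.918],[-0.45,-0.296,0,0.918],[-0.45,-0.296,0,0.918],[-0.45,-0.296,0,0.918],[-0.45,-0.296,0,0.918],[-0.45,-0.296,0,0.918],[-0.45,-0.296,0,0.918]]]' 0
```

```text
t: 0.93
eef_pos: [0.4424, 0.1684, 0.2312]
orientation: [-0.0, 0.603, 0.798, -0.0]
force: [1.4, 0.7, 0.3]
finger_gap: -0.0002
gripper_force: 0.0
```

```bash
python3 -m inch '[[[-0.113,0.041,0,0],[-0.113,0.041,0,0],[-0.113,0.041,0,0],[-0.113,0.041,0,0],[-0.113,0.041,0,0],[-0.113,0.041,0,0]]]'
python3 - <<'E'
from h import *
m=viewer.camera_model("wrist"); p,D=viewer.read_camera("wrist"); np.savez("w0.npz",p=p,D=D,**m); cv2.imwrite("pics/w0.png",p)
print(ray(m,280,210))
E
```

```text
t: 1.43
eef_pos: [0.5116, 0.0729, 0.2308]
orientation: [-0.001, 0.603, 0.797, -0.0]
force: [0.3, 0.3, -0.6]
finger_gap: -0.0002
gripper_force: 0.0
(array([0.48877005, 0.15241705, 0.3727438 ]), array([ 0.092816  , -0.32047824, -0.94274779]))
```

View pics/w0.png

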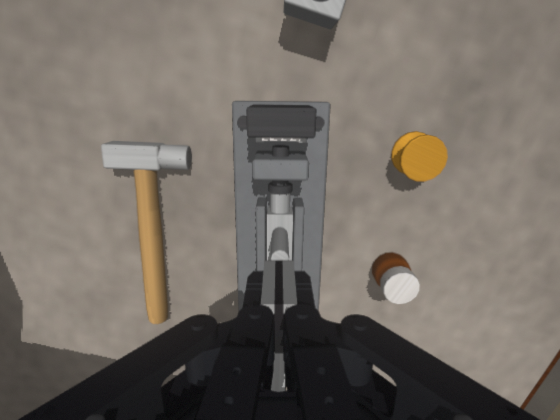

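The wrist view shows the press straight along the image. The anvil top's far edge is near row 107 (columns 247–315), the guide top is at about (281,160), and the post runs down to about (279,255), just ahead of the shut fingers. The hammer is clear on the left, and the bobbin and jar are clear on the right.

Run:
```python
from h import *
f=np.load("w0.npz"); C=cloud(f,f["D"]); st=sensors.read_state(); T=st["eef_pos"][:2]
q=st["orientation"]; from scipy.spatial.transform import Rotation as Ro
R=Ro.from_quat(q,scalar_first=True).as_matrix(); tx,ty=R[:2,0],R[:2,1]; print("toolx deg",np.degrees(np.arctan2(tx[1],tx[0])))
def loc(P): P=np.asarray(P)[...,:2]-T; return np.stack([P@tx,P@ty],-1)
# base top edges along rows, from depth height
Z=C[...,2]; L=loc(C)
near=(np.abs(L[...,1])<.08)&(L[...,0]>0)&(L[...,0]<.2)
for lo,hi,n in((.004,.03,"base"),(.066,.073,"anvil"),(.062,.0665,"guide"),(.075,.12,"post")):
    s=near&(Z>lo)&(Z<hi)&(np.arange(420)[:,None]<262); 
    if s.sum()>10:
        pts=L[s].astype(np.float32); r=cv2.minAreaRect(pts)
        print(n,s.sum(),"z",np.median(Z[s]),"rect c",r[0],r[1],r[2],"x",np.percentile(pts[:,0],[1,99]),"y",np.percentile(pts[:,1],[1,50,99]))
        v,u=np.nonzero(s); print("   px rows",v.min(),v.max(),"cols",u.min(),u.max())
for k,(u,v,z) in dict(anvL=(247,107,.07),anvR=(315,107,.07),guL=(253,154,.066),guR=(308,154,.066),postL=(272,250,.112),postR=(288,250,.112)).items(): print(k,loc(onz(f,u,v,z)))
for n,(u,v) in dict(scene=(273.5,180),side=(284.5,217)).items(): print(n,"post",loc(onz(np.load(n+"0.npz"),u,v,.112)))
```

```text
toolx deg 105.83727925473983
base 3488 z 0.013410656174280448 rect c (0.07627551257610321, 0.001338999718427658) (0.15313048660755157, 0.10053495317697525) 0.4046236574649811 x [0.00104641 0.15075909] y [-0.04846446  0.00982649  0.05019804]
   px rows 6 170 cols 232 334
anvil 2284 z 0.06915370396069762 rect c (0.035382576286792755, 0.0009845253080129623) (0.06452488899230957, 0.059645432978868484) 1.5786908864974976 x [0.00576829 0.06772317] y [-0.02790709  0.00125208  0.03039429]
   px rows 107 180 cols 247 316
guide 1266 z 0.06505524229550258 rect c (0.034517351537942886, 0.002520870417356491) (0.06909999996423721, 0.05248434469103813) 4.9822869300842285 x [0.00237255 0.06758609] y [-0.02435763  0.00039419  0.02601243]
   px rows 107 180 cols 252 316
anvL [ 0.06791838 -0.02766393]
anvR [0.06782911 0.03014016]
guL [ 0.02699136 -0.02387534]
guR [0.02692667 0.02554096]
postL [-0.04578293 -0.00645129]
postR [-0.04579227  0.00699453]
scene post [-0.05049063  0.00585645]
side post [-0.05522389 -0.00607485]
```

```bash
python3 -m inch '[[[-0.022,0.001,0.04,0],[-0.022,0.001,0.08,0],[-0.022,0.001,0.11,0],[-0.022,0.001,0.135,0],[-0.022,0.001,0.149,0],[-0.022,0.001,0.149,0],[-0.022,0.001,0.149,0]]]'
python3 - <<'E'
from h import *
out=[]
for n in("scene","side"):
    p,D=viewer.read_camera(n); u,v=(273,180) if n=="scene" else (284,217)
    out.append(cv2.resize(p[v-70:v+70,u-90:u+90],(400,311),interpolation=cv2.INTER_CUBIC))
cv2.imwrite("pics/c1.png",np.hstack(out))
E
```

```text
t: 2.07
eef_pos: [0.5183, 0.0531, 0.0825]
orientation: [-0.0, 0.602, 0.798, -0.0]
force: [1.2, -0.5, 0.8]
finger_gap: 0.0
gripper_force: 0.0
```

View pics/c1.png

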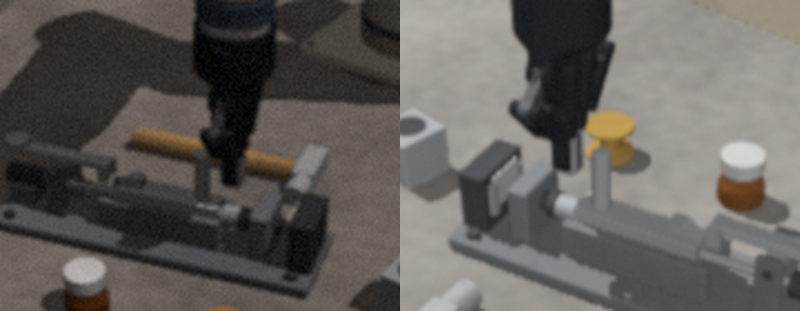

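The fingers stand on the die side of the post in both views, clear of it (side view: fingertip about (568,165), post (600,175)). I'll feel for contact next.

```bash
python3 -m inch '[[[-0.003,0,0,0],[-0.006,0,0,0],[-0.006,0,0,0],[-0.006,0,0,0]]]'; for i in 1; do python3 -m inch '[[[-0.002,0,0,0],[-0.002,0,0,0],[-0.002,0,0,0]]]'; python3 -m inch '[[[-0.002,0,0,0],[-0.002,0,0,0],[-0.002,0,0,0]]]'; done
```

```text
t: 2.5
eef_pos: [0.5209, 0.0459, 0.0828]
orientation: [0.0, 0.603, 0.798, 0.0]
force: [-0.1, -0.4, -0.1]
finger_gap: 0.0
gripper_force: 0.0
t: 2.75
eef_pos: [0.5212, 0.0441, 0.0823]
orientation: [-0.0, 0.603, 0.798, -0.0]
force: [-0.1, -0.3, -0.9]
finger_gap: 0.0003
gripper_force: 0.0
t: 3.0
eef_pos: [0.5218, 0.0423, 0.0822]
orientation: [-0.0, 0.603, 0.798, -0.0]
force: [-0.7, -0.4, 0.0]
finger_gap: 0.0003
gripper_force: 0.0
```

```bash
python3 -m inch '[[[-0.002,0,0,0],[-0.002,0,0,0],[-0.002,0,0,0]]]'; python3 -m inch '[[[-0.002,0,0,0],[-0.002,0,0,0],[-0.002,0,0,0]]]'
```

```text
t: 3.25
eef_pos: [0.522, 0.0411, 0.0822]
orientation: [-0.001, 0.603, 0.798, 0.001]
force: [-1.5, 5.1, 0.6]
finger_gap: 0.0003
gripper_force: 2.5
t: 3.5
eef_pos: [0.5225, 0.0394, 0.0822]
orientation: [-0.001, 0.603, 0.798, 0.001]
force: [-2.0, 6.0, 2.4]
finger_gap: -0.0
gripper_force: 3.3
```

```bash
python3 -m inch '[[[-0.005,0,0,0],[-0.01,0,0,0],[-0.015,0,0,0],[-0.02,0,0,0],[-0.025,0,0,0],[-0.03,0,0,0],[-0.034,0,0,0],[-0.038,0,0,0],[-0.041,0,0,0],[-0.041,0,0,0]]]'; python3 -m inch '[[[-0.001,0,0,0],[-0.002,0,0,0],[-0.003,0,0,0],[-0.003,0,0,0],[-0.003,0,0,0]]]'
```

```text
t: 4.33
eef_pos: [0.5327, 0.0016, 0.0822]
orientation: [-0.003, 0.602, 0.798, 0.002]
force: [-6.6, 17.8, 7.7]
finger_gap: -0.0001
gripper_force: 9.0
t: 4.75
eef_pos: [0.5334, -0.0013, 0.0822]
orientation: [-0.002, 0.602, 0.798, 0.001]
force: [-5.8, 13.4, 6.3]
finger_gap: 0.0001
gripper_force: 7.6
```

```bash
python3 -m inch '[[[-0.001,0,0,0],[-0.002,0,0,0],[-0.002,0,0,0],[-0.002,0,0,0]]]'; python3 -m inch '[[[-0.001,0,0,0],[-0.0015,0,0,0],[-0.0015,0,0,0],[-0.0015,0,0,0]]]'
```

```text
t: 5.08
eef_pos: [0.5337, -0.0024, 0.0822]
orientation: [-0.003, 0.602, 0.798, 0.002]
force: [-6.3, 18.4, 7.3]
finger_gap: -0.0003
gripper_force: 10.0
t: 5.42
eef_pos: [0.5341, -0.0038, 0.0823]
orientation: [-0.003, 0.602, 0.798, 0.002]
force: [-7.2, 19.1, 6.7]
finger_gap: -0.0
gripper_force: 10.2
```

```bash
python3 -m inch '[[[-0.001,0,0,0],[-0.001,0,0,0],[-0.001,0,0,0]]]'; python3 -m inch '[[[0.001,0,0,0],[0.002,0,0,0],[0.003,0,0,0],[0.003,0,0,0],[0.003,0,0,0]]]'
python3 -m inch '[[[0.001,0,0,0],[0.0015,0,0,0],[0.0015,0,0,0],[0.0015,0,0,0]]]'
```

```text
t: 5.67
eef_pos: [0.5343, -0.0047, 0.0823]
orientation: [-0.003, 0.602, 0.798, 0.002]
force: [-5.5, 19.4, 7.0]
finger_gap: 0.0
gripper_force: 10.4
t: 6.08
eef_pos: [0.5337, -0.0023, 0.0822]
orientation: [-0.003, 0.602, 0.798, 0.002]
force: [-6.5, 17.5, 6.0]
finger_gap: 0.0003
gripper_force: 8.7
t: 6.42
eef_pos: [0.5337, -0.0021, 0.0822]
orientation: [-0.002, 0.603, 0.798, 0.001]
force: [-4.7, 10.2, 5.5]
finger_gap: -0.0002
gripper_force: 5.3
```

Force is dropping while the post holds position, so the sear has caught. I'll keep easing off.

```bash
python3 -m inch '[[[0.001,0,0,0],[0.002,0,0,0],[0.003,0,0,0],[0.003,0,0,0]]]'; python3 -m inch '[[[0.005,0,0,0],[0.015,0,0,0],[0.015,0,0,0],[0.015,0,0,0]]]'
python3 - <<'E'
from h import *
out=[]
for n in("scene","side"):
    p,D=viewer.read_camera(n); u,v=(253,180) if n=="scene" else (320,235)
    out.append(cv2.resize(p[v-70:v+70,u-90:u+90],(400,311),interpolation=cv2.INTER_CUBIC))
cv2.imwrite("pics/c2.png",np.hstack(out))
E
```

```text
t: 6.75
eef_pos: [0.5341, -0.001, 0.0823]
orientation: [0.0, 0.603, 0.798, -0.0]
force: [0.0, -0.8, -0.0]
finger_gap: -0.0001
gripper_force: 0.0
t: 7.08
eef_pos: [0.5297, 0.0141, 0.0823]
orientation: [0.0, 0.603, 0.798, -0.0]
force: [0.2, -0.6, 0.1]
finger_gap: 0.0001
gripper_force: 0.0
```

View pics/c2.png

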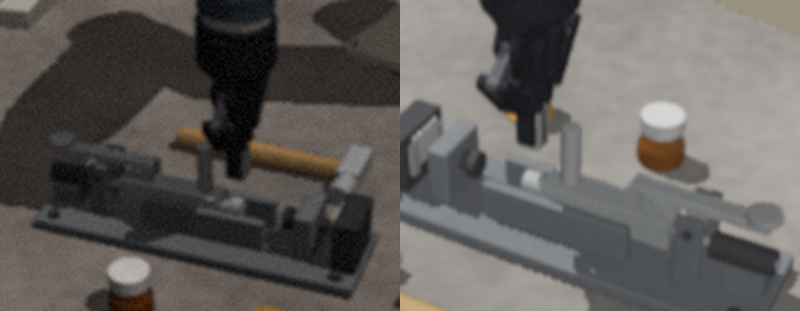

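The striker is held back by the sear with the hand clear of it. In the side crop the post is at (570,150) and the pad at (765,213). I'll lift, traverse over the post, and stop above the pad.

```bash
python3 -m inch '[[[0,0,-0.03,0],[0,0,-0.06,0],[0,0,-0.06,0],[-0.04,0,-0.06,0],[-0.08,0,-0.06,0],[-0.12,0,-0.06,0],[-0.155,0,-0.06,0],[-0.18,0,-0.06,0],[-0.194,0,-0.06,0],[-0.194,0,-0.06,0]]]'; python3 -m inch '[[[0,0,0.02,0],[0,0,0.04,0],[0,0,0.042,0],[0,0,0.042,0],[0,0,0.042,0]]]'
python3 - <<'E'
from h import *
out=[]
for n in("scene","side"):
    p,D=viewer.read_camera(n); u,v=(210,170) if n=="scene" else (370,235)
    out.append(cv2.resize(p[v-70:v+70,u-90:u+90],(400,311),interpolation=cv2.INTER_CUBIC))
cv2.imwrite("pics/c3.png",np.hstack(out))
E
```

```text
t: 8.02
eef_pos: [0.5832, -0.176, 0.1416]
orientation: [0.0, 0.604, 0.797, -0.0]
force: [-0.6, 1.2, -0.7]
finger_gap: 0.0002
gripper_force: 0.0
t: 8.43
eef_pos: [0.5829, -0.1724, 0.1012]
orientation: [0.0, 0.603, 0.798, 0.0]
force: [-1.2, -0.8, 1.6]
finger_gap: -0.0001
gripper_force: 0.0
```

View pics/c3.png

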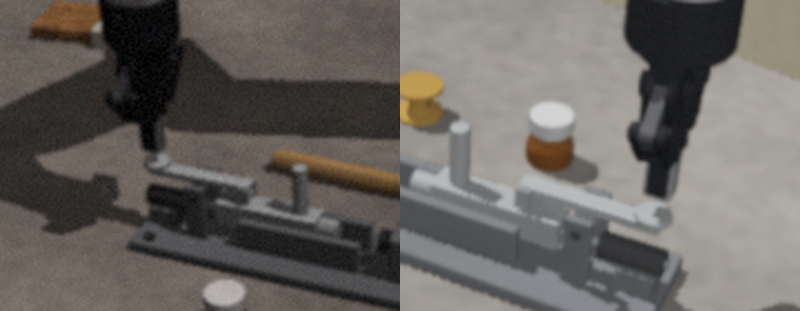

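The tips hang right over the pad in both views. I'll press it about 8 mm down.

```bash
python3 -m inch '[[[0,0,0.008,0],[0,0,0.013,0],[0,0,0.018,0],[0,0,0.0225,0],[0,0,0.0225,0],[0,0,0.0225,0]]]'
python3 - <<'E'
from h import *
p,D=viewer.read_camera("side"); u,v=345,235
cv2.imwrite("pics/c4.png",cv2.resize(p[v-70:v+70,u-110:u+90],(571,400),interpolation=cv2.INTER_CUBIC))
E
```

```text
t: 9.03
eef_pos: [0.5835, -0.1742, 0.0782]
orientation: [0.001, 0.603, 0.797, -0.0]
force: [0.9, -3.4, 6.8]
finger_gap: -0.0001
gripper_force: 3.4
```

View pics/c4.png

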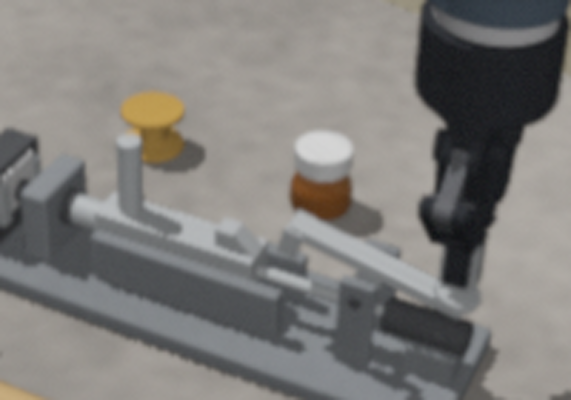

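The striker has fired: its post is forward at (130,145), close to the guide, with the die head against the guide. I'll lift straight off and check.

```bash
python3 -m inch '[[[0,0,-0.02,0],[0,0,-0.06,0],[0,0,-0.1,0],[0,0,-0.13,0],[0,0,-0.15,0],[0,0,-0.15,0],[0,0,-0.15,0],[0,0,-0.15,0]]]'
python3 - <<'E'
from h import *
out=[]
for n in("scene","side"):
    p,D=viewer.read_camera(n); u,v=(250,195) if n=="scene" else (325,235)
    out.append(cv2.resize(p[v-70:v+70,u-90:u+90],(400,311),interpolation=cv2.INTER_CUBIC))
cv2.imwrite("pics/c5.png",np.hstack(out))
E
```

```text
t: 9.75
eef_pos: [0.5824, -0.173, 0.2264]
orientation: [-0.001, 0.603, 0.798, -0.0]
force: [0.8, -0.8, 0.2]
finger_gap: -0.0
gripper_force: 0.0
```

View pics/c5.png

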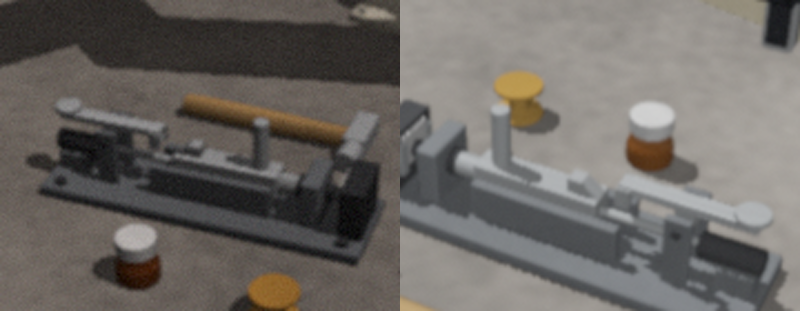

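The sear is back at rest and the striker is forward against the die, with the hand clear. Handing in.

```bash
python3 -c "
from cell import ctrl; print(ctrl.close_job())"
```

```text
the job is handed in; nothing more can be done
None
```

I cocked the striker until the sear held it alone, then fired it with the pad and handed the job in at about 10 s. The final pictures show the striker forward against the die, the sear at rest and the hand clear; hand-in gave no verdict, and I did not measure how far the die was driven.

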